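# Pin the filter holder shut

### The arm

A 7-joint arm with a two-finger parallel gripper is mounted at the origin on a cart in front of the work surface, level with it; the furniture and walls round the work are solid. World frame = base frame: x ahead of the robot, y to its left, z up, the work surface at z = 0. Lengths are in m, angles in degrees, forces in N, time in s.
With the tool pointing down it reaches from about 0.425 to 0.875 m from the base axis. Payload 4.7 kg.
Tool frame: the origin (TCP) lies at the very end of the fingers, on their centre line; the grasp point (between the pads) lies 19 mm behind it; z points along the fingers, y is the line along which they close (so a half turn about z gives the same grasp; the last joint's range is limited). The gripper opens to 87 mm and grips with 3 to 60 N. Pads are 19 mm wide; open, the fingers measure 117 mm over their backs; the gripper's body (75 mm by 190 mm) begins 51 mm behind the grasp point.
Start: joints at [-73.161, 18.392, -4.016, 83.108, 1.295, 78.541, -3.26], TCP at [0.18, 0.625, 0.223] pointing down, gripper open.
Joint ranges: [-163.93, 163.93], [-17.29, 119.83], [-79.2, 71.16], [3.27, 140.29], [-89.18, 269.18], [5.43, 117.66], [-154.24, 154.24]. Speed limits (degrees/s): [147.25, 147.25, 180, 180, 180, 180, 180].

### API

Orientations are given as [roll, pitch, yaw] about the fixed x, y, z axes, in that order (R = Rz(yaw) Ry(pitch) Rx(roll)).
In Python, from cell import get_obs, read_camera, sign_off, silhouettes gives the robot as it stands.
- The arm moves only by the tool play_rows, never from a script. Its argument "steps" is a list that holds one entry, the list of rows, each a list of 7 numbers: the shift along the tool's x, y, z in m, then the turn, a rotation vector about the tool's x, y, z in rad, then the finger opening in m, from 0 to 0.087. A call has 1 to 12 rows; each row shifts and turns the commanded pose from where the row before left it, along the tool's axes as they then stand; what a row does not reach is not made up. A row lasts 1/10 s, in which the tool goes at most 50 mm and 8.59 degrees, less where a joint would pass 70% of its speed; a pose out of reach is approached as far as the arm can. A call is refused whole if a number of a shift passes 0.05 or a number of a turn 0.15, either way. A call with a gripper value outside its range is refused whole. The fingers move at their own pace and stop on an object; "force" is the grip in N (left out, the last holds). Time passes only in rows, so rows that do not move let the fingers close. It gives the time, the measured TCP pose, the force, the opening and the grip force at its end, in the units of the state.
- get_obs(): the state, without advancing time (a new reading comes with each control period).
- read_camera(name): name is "scene" or "top"; returns a dict with "frame" (400x640x3 uint8, red, green, blue), "intrinsics" (3x3 intrinsics, pixels), "k1" (the pictures are not rectified: a ray, as slopes to the right and down, at radius r is drawn at 1 + k1 r^2 times it, then the intrinsics apply), "view" (4x4, takes a point from world to camera coordinates). Camera axes: x right, y up, looking along -z (the intrinsics and any distortion apply to the point x, -y, -z); pixel columns grow to the right and rows downward; lengths in m; the calibration is good to about 2 mm. A picture is of the moment at which its call begins. There is no depth.
- sign_off(): hands the job in; it is judged then, once.
Trained networks look in the newest picture that a camera, given by its name, has taken for a name from the list of things; names that differ only in an ending like _2 or _b are one class to them, and where a whole thing is asked for, a point or a joint stands for the part that bears it (a point fixed in the world has none). Each returns a list of dicts, best first, with "p" (0 to 1); they miss things now and then, are a little off and sometimes report something else, mostly with a low value. They report only what shows in the picture. A call takes as long as a camera call.
- silhouettes(camera, name): "pixels" (400x640 bool, what is visible of it) and "extent" ([left, top, right, bottom] in pixels, round what is visible of it).
The state is a dict: "time_s": time; "qpos": joint angles; "joint_velocities": joint speeds; "effort": joint torques, N m; "tool_pos": TCP position; "tool_rot": TCP orientation; "force": force on the tool from outside, world axes, zero at the start; "wrist_torque": the same for the moment, N m; "grip_width": finger opening in m; "grasp_force": force on a finger pad.
Only numpy, scipy, OpenCV 4.12 (cv2) and the standard library are available. Lean on these libraries where they do the work, as an engineer would, in place of code of your own. Each camera call takes 0.05 s, during which the arm holds its last target. There are 200 camera calls.

### The job

Close the hinged upper half of the metal membrane filter holder, then take the locking pin out of its stand and put it down through the hole in the upper half's lug into the hole below. Press the pin fully home, so that its collar squeezes the two halves shut against their springs, and finish while still holding it pressed down: do not let go. Leave the petri dish, the timer and the forceps where they are.

Things in the scene. Friction and masses are not known exactly. Their poses are not given: they have to be found in the camera images.
- holder: lower half of the clamshell filter holder, aluminium, fixed to the bench: block 100 x 90 x 26 mm (its x, y, z), origin at the centre of its underside. The hinge runs along its y at the +x edge. At the -x edge a lug 40 mm wide sticks out 34.5 mm (to x = -84.5 mm), as high as the block, with the pin hole. The top of the block is at z = 26 mm.
- hinge (a point): centre of the hinge axis, at x = 55, z = 28 mm in the lower half's frame; the axis lies along the point's y. The upper half is a plate 90 mm wide and 10 mm thick that reaches to 105 mm from this axis; its lug, 40 mm wide, 8 mm thick, reaches on to 139.5 mm. A plastic nozzle 16 mm high stands on its outer face 50 mm from the axis. Shut, its underside is 2 mm below the axis.
- lid (a joint): angle of the upper half about the hinge, rad: 0 = shut flat, grows as it opens upward; starts between 0.7 and 1.15 and stays where it is left (hinge friction 0.12 N m). Two spring plungers in the lower half begin to lift it at about 0.05 rad, so that closed and left alone it stands ajar at about 0.03 to 0.05; some 8 N downward on its lug presses it shut.
- lid_hole (a point): centre of the upper mouth of the through hole (13 mm wide) in the upper half's lug, on its outer face, 122 mm from the hinge axis; moves with the upper half. Its z is normal to the outer face, its x runs from the lug to the hinge. Shut, it lies 8 mm straight above base_hole.
- base_hole (a point): centre of the mouth of the blind hole (13 mm wide, 22 mm deep) in the lower half's lug, 26 mm above the bench, axis vertical
- stand (a point): centre of the top face of the pin's stand, a grey plastic block 60 x 60 mm, 34 mm high, fixed, in which the pin stands upright at the start (hole 13 mm wide, 30 mm deep)
- pin_knob (a point): centre of the knob of the loose turned metal locking pin (72 mm long, about 60 g), where it is gripped. From below: shank 10 mm thick, 28 mm long, tapered tip; collar 28 mm wide, 4 mm thick; round knob 18 mm thick, 40 mm high. Site z points along the pin to the knob's end; collar's underside 24 mm and tip 52 mm below this point. At the start the collar rests on the stand's top.
- pin_tip (a point): centre of the pin's tapered tip. Fully home with the halves shut it stands 20 mm below base_hole.
- petri_dish: loose petri dish, 92 mm wide, 15 mm high, origin at the centre of its underside: bystander
- lab_timer: loose white timer, 62 x 62 x 22 mm, origin at the centre of its underside: bystander
- forceps_1: loose steel forceps, 132 x 22 x 8 mm, origin at the centre of its underside, lying on the bench: bystander

How it is judged:
By the outcome, as a careful person would: the job done as asked, in the order asked, and still so for the second after the job is handed in, while the arm keeps its last pose, push and grip.
It also fails if it takes over 58 s, if anything falls off the work surface, if the arm or the gripper's body presses on something with over 40 N, if the wrist force passes 120 N, or if a joint passes its speed limit or range.

## Working session

There is one attempt and no reset: what is moved stays moved. The work goes in short steps, Python scripts to look and compute and a tool call to move; the robot and the scene stay as the last step left them, time stands still between calls to the robot, and variables do not carry over. Pictures are saved under pics/ and viewed, at most 10 in all, crops included, and the job is handed in when it is done.

Besides the shell and the picture viewer there is one more tool, called after "Emit:" by a JSON object that holds its "api" and its "payload", one argument or row to a line. play_rows: Moves the arm, as the interface text tells. Its arguments: {"type":"object","properties":{"steps":{"type":"array","items":{"type":"array","items":{"type":"array","items":{"type":"number"}}}},"force":{"type":"number"}},"required":["steps"]}

```bash
mkdir -p pics; ls
cat > h.py <<'E'
import numpy as np, cv2
from cell import get_obs, read_camera, sign_off, silhouettes
def cam(n): return read_camera(n)
def ray(c,u,v):
    K=c["intrinsics"];k=c["k1"]
    d=np.array([(u-K[0][2])/K[0][0],(v-K[1][2])/K[1][1]]);s=d.copy()
    for _ in range(20): s=d/(1+k*(s@s))
    V=np.array(c["view"]);R=V[:3,:3];o=-R.T@V[:3,3]
    return o,R.T@np.array([s[0],-s[1],-1])
def atz(c,u,v,z):
    o,d=ray(c,u,v);return o+d*(z-o[2])/d[2]
def proj(c,P):
    V=np.array(c["view"]);P=np.atleast_2d(P);q=P@V[:3,:3].T+V[:3,3]
    s=np.c_[q[:,0]/-q[:,2],-q[:,1]/-q[:,2]];s=s*(1+c["k1"]*(s**2).sum(1))[:,None]
    K=np.array(c["intrinsics"]);return s*[K[0,0],K[1,1]]+[K[0,2],K[1,2]]
E
python3 - <<'E'
from h import *
for n in("scene","top"):
    c=cam(n);cv2.imwrite(f"pics/{n}0.png",c["frame"][:,:,::-1])
    V=np.array(c["view"]);print(n,(-V[:3,:3].T@V[:3,3]).round(3),V[:3,:3].round(2).tolist(),c["k1"],np.array(c["intrinsics"]).round(1).tolist())
    for t in("holder","lid","pin_knob","petri_dish","lab_timer","forceps_1"):
        for r in silhouettes(n,t)[:2]:
            m=r["pixels"];y,x=np.nonzero(m);print(t,round(r["p"],2),r["extent"],len(x),(x.mean().round(1),y.mean().round(1)) if len(x) else 0, atz(c,x.mean(),y.mean(),0.02).round(3) if len(x) else 0)
print(get_obs())
E
```

```text
pics
scene [0.203 0.417 0.816] [[-0.9, -0.44, -0.01], [0.33, -0.68, 0.65], [-0.29, 0.58, 0.76]] -0.02115275538427462 [[405.4, 0.0, 316.4], [0.0, 405.4, 197.3], [0.0, 0.0, 1.0]]
holder 0.87 [291.7, 159.3, 336.9, 209.9] 1614 (np.float64(315.9), np.float64(183.7)) [ 0.533 -0.234  0.02 ]
holder 0.71 [291.6, 161.0, 332.8, 175.3] 342 (np.float64(313.2), np.float64(164.6)) [ 0.572 -0.295  0.02 ]
lid 0.84 [289.5, 159.8, 334.5, 177.0] 271 (np.float64(313.0), np.float64(164.4)) [ 0.573 -0.295  0.02 ]
pin_knob 0.68 [255.5, 317.0, 271.9, 335.0] 163 (np.float64(261.7), np.float64(325.3)) [0.459 0.166 0.02 ]
petri_dish 0.67 [265.5, 227.5, 310.3, 264.3] 1099 (np.float64(289.3), np.float64(245.7)) [ 0.501 -0.03   0.02 ]
lab_timer 0.61 [370.3, 137.6, 394.4, 153.8] 368 (np.float64(381.0), np.float64(145.8)) [ 0.43 -0.45  0.02]
forceps_1 0.84 [324.1, 258.7, 339.1, 303.7] 354 (np.float64(330.6), np.float64(284.9)) [0.371 0.02  0.02 ]
forceps_1 0.48 [293.8, 160.5, 337.1, 209.4] 1675 (np.float64(316.0), np.float64(183.5)) [ 0.533 -0.234  0.02 ]
top [ 0.401 -0.127  1.311] [[0.0, -1.0, 0.02], [1.0, 0.0, 0.0
[... 870 characters left out ...]
': 0.7, 'qpos': array([-73.16013688,  18.3908829 ,  -4.0170386 ,  83.10846929,
         1.29400198,  78.5428866 ,  -3.25906249]), 'joint_velocities': array([-0.13327674,  0.02075004,  0.02848611, -0.01776072, -0.06438268,
        0.02915493, -0.11091851]), 'effort': array([ 1.98798580e-04, -4.90941632e+01, -4.02711304e-01, -3.12702656e+01,
       -6.37670606e-02,  3.35068500e-02,  7.66326256e-07]), 'tool_pos': array([0.17952646, 0.62471642, 0.2225904 ]), 'tool_rot': array([1.79997153e+02, 1.63322560e-03, 1.63970583e+02]), 'force': array([ 0.57824862, -0.56509979,  0.04429209]), 'wrist_torque': array([0.02846012, 0.0167912 , 0.01091889]), 'grasp_force': 0.0, 'grip_width': 0.08722801850394615}
```

View pics/scene0.png

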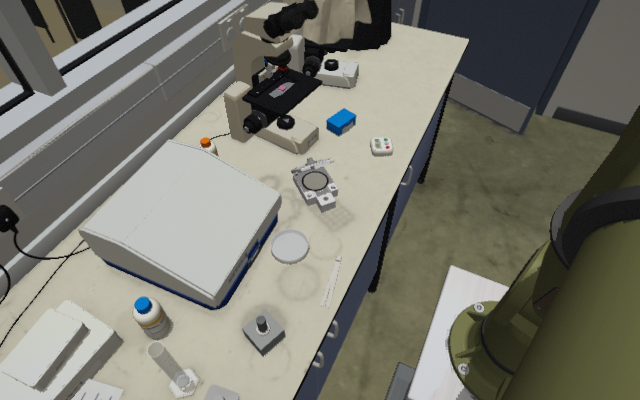

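View pics/top0.png

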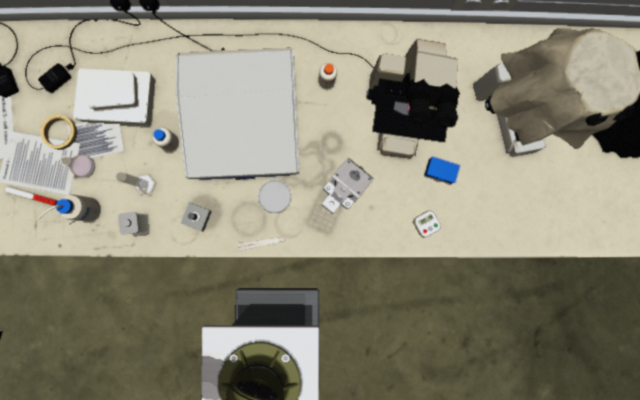

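Scene view: open holder at about (316,184), pin in its stand at (262,325), dish (290,246), forceps (331,283), timer (381,146). Next I'll zoom in on the holder and pin.

Run:
```python
import cv2,numpy as np
a=cv2.imread("pics/scene0.png");b=cv2.imread("pics/top0.png")
f=lambda i,x,y,w,h,s:cv2.resize(i[y:y+h,x:x+w],None,fx=s,fy=s,interpolation=cv2.INTER_CUBIC)
t=np.hstack([f(a,280,150,70,65,5.7),f(b,310,150,70,65,5.7)])[:370,:798]
u=np.hstack([f(a,235,305,70,50,4),f(b,170,190,70,50,4)])
u=cv2.copyMakeBorder(u,0,0,0,t.shape[1]-u.shape[1],cv2.BORDER_CONSTANT)
cv2.imwrite("pics/z0.png",np.vstack([t,u]));print(np.vstack([t,u]).shape)
```

```text
(570, 798, 3)
```

View pics/z0.png

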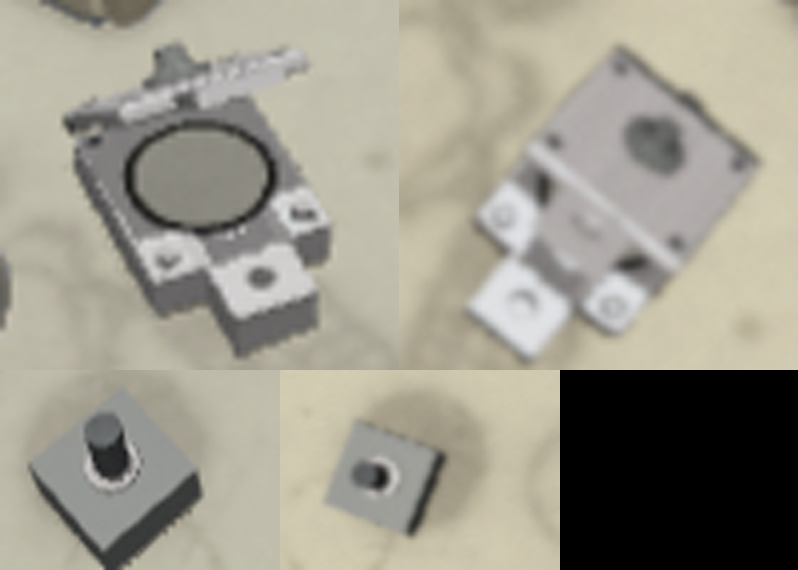

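```bash
cat > fit.py <<'E'
from h import *
from scipy.optimize import least_squares
S,T=cam("scene"),cam("top")
def pc(x,y,x0,y0,X0,s): return [(x-X0+.5)/s-.5+x0,(y+.5)/s-.5+y0]
s=lambda x,y:pc(x,y,280,150,0,5.7)
t=lambda x,y:pc(x,y,310,150,399,5.7)
def H(p,q):
    x,y,w=p[:3];q=np.array(q,float)/1000;c,k=np.cos(w),np.sin(w)
    return np.array([x+c*q[0]-k*q[1],y+k*q[0]+c*q[1],q[2]])
def L(a,d,y,h): # lid point: distance d from axis, height h
    return [55+(-d*np.cos(a)+h*1*np.sin(a))if 0 else 55-d*np.cos(a)+h*np.sin(a),y,28+d*np.sin(a)+h*np.cos(a)]
C=[(S,s(262,277),(-67,0,26),3),(T,t(523,304),(-67,0,26),3),
(S,s(237,319),(-84.5,20,26),1),(S,s(319,287),(-84.5,-20,26),1),(T,t(467,305),(-84.5,20,26),1),(T,t(531,361),(-84.5,-20,26),1),
(S,s(155,282),(-50,45,26),.5),(S,s(330,228),(-50,-45,26),.7),(T,t(476,215),(-50,45,26),.7),(T,t(612,334),(-50,-45,26),.7)]
D=[(T,t(528,147),(105,45,8),1),(T,t(674,265),(105,-45,8),1)]
def f(p):
    return np.concatenate([w*(proj(c,H(p,q))[0]-uv) for c,uv,q,w in C]+[w*(proj(c,H(p,L(p[3],*q)))[0]-uv) for c,uv,q,w in D])
if __name__=="__main__":
    r=least_squares(f,[.536,-.232,-.6,.9],x_scale=[.01,.01,.1,.1]);p=r.x
    print(p.round(4),np.degrees(p[2:]).round(1));print(r.fun.reshape(-1,2).round(1).tolist())
    print("base_hole",H(p,(-67,0,26)),"hinge",H(p,(55,0,28)),"lug end lid",H(p,L(p[3],139.5,0,6)))
    # pin: knob top centre & collar, triangulate
    u=lambda x,y:pc(x,y,235,305,0,4); v=lambda x,y:pc(x,y,170,190,280,4)
    y=lambda P:np.concatenate([proj(S,[P[0],P[1],.098])[0]-u(103,424-370),proj(T,[P[0],P[1],.098])[0]-v(364,475-370),
      proj(S,[P[0],P[1],.038])[0]-u(112,463-370),proj(T,[P[0],P[1],.038])[0]-v(380,477-370)])
    g=least_squares(y,[.46,.16]);print("pin knobtop xy",g.x,g.fun.round(1))
E
python3 fit.py
```

```text
[ 0.539  -0.2356 -0.6769  0.7409] [-38.8  42.5]
[[-1.2, 0.6], [0.5, 0.6], [-0.2, 0.2], [-0.4, 0.6], [0.3, 0.4], [0.5, -0.2], [-0.2, 0.2], [0.2, -0.9], [-0.4, 0.4], [0.9, 0.3], [-0.6, -0.4], [1.2, 0.9]]
base_hole [ 0.48677313 -0.19366859  0.026     ] hinge [ 0.58187569 -0.27008523  0.028     ] lug end lid [ 0.50479704 -0.20815113  0.1265865 ]
pin knobtop xy [0.44672755 0.1755782 ] [-0.7 -2.5 -1.8  0.5  0.5  0.6 -0.3  0.8]
```

```bash
sed -i 's/\.098/.078/g' fit.py
cat > go.py <<'E'
import sys,numpy as np
from cell import get_obs
from scipy.spatial.transform import Rotation as R
def rows(targets,p=None,n=None):
    o=get_obs();M=R.from_euler('xyz',o["tool_rot"],degrees=True).as_matrix()
    p=np.array(o["tool_pos"]) if p is None else p
    print("now",p.round(4),"rot",o["tool_rot"].round(2),"F",o["force"].round(1),"t",round(o["time_s"],2),"g",round(o["grip_width"],4))
    for q in targets:
        d=M.T@(np.array(q)-p);print(np.round(q,4),"tool shift",d.round(4),"rows@45mm",int(np.ceil(np.abs(d).max()/.045)));p=np.array(q)
E
python3 fit.py | tail -2
```

```text
base_hole [ 0.48677313 -0.19366859  0.026     ] hinge [ 0.58187569 -0.27008523  0.028     ] lug end lid [ 0.50479704 -0.20815113  0.1265865 ]
pin knobtop xy [0.44891581 0.17432182] [-0.1  0.9  0.6 -0.1 -0.1 -0.4  0.2  0. ]
```

Emit:
{"api": "play_rows", "payload": {
  "steps": [
    [[0, 0, -0.025, 0, 0, 0.1326, 0.0], [0, 0, -0.025, 0, 0, 0.1326, 0.0], [0, 0, -0.025, 0, 0, 0.1326, 0.0]]
  ],
  "force": 30
}}

```text
time_s: 1.2
tool_pos: [0.1795, 0.6246, 0.2984]
tool_rot: [-180.0, 0.0, 140.9]
force: [0.4, -0.2, 0.6]
grip_width: 0.0706
grasp_force: 0.0
```

Run:
```python
from go import *; from fit import H
p=[.539,-.2356,-.6769]
rows([(.43,.30,.30),(.47,-.03,.28),H(p,(-5,0,170))])
```

```text
now [0.1799 0.6265 0.3021] rot [ 1.7961e+02 -1.7000e-01  1.4109e+02] F [-0.1 -0.5  0.6] t 1.3 g 0.0627
[0.43 0.3  0.3 ] tool shift [-3.997e-01 -9.700e-02  2.000e-04] rows@45mm 9
[ 0.47 -0.03  0.28] tool shift [-0.2385 -0.2318  0.0177] rows@45mm 6
[ 0.5351 -0.2325  0.17  ] tool shift [-0.1782 -0.1174  0.1087] rows@45mm 4
```

Emit:
{"api": "play_rows", "payload": {
  "steps": [
    [[-0.04, -0.0097, 0, 0, 0, 0, 0], [-0.04, -0.0097, 0, 0, 0, 0, 0], [-0.04, -0.0097, 0, 0, 0, 0, 0], [-0.04, -0.0097, 0, 0, 0, 0, 0], [-0.04, -0.0097, 0, 0, 0, 0, 0], [-0.04, -0.0097, 0, 0, 0, 0, 0], [-0.04, -0.0097, 0, 0, 0, 0, 0], [-0.04, -0.0097, 0, 0, 0, 0, 0], [-0.04, -0.0097, 0, 0, 0, 0, 0], [-0.04, -0.0097, 0, 0, 0, 0, 0]]
  ]
}}

```text
time_s: 2.3
tool_pos: [0.4309, 0.2967, 0.2968]
tool_rot: [-180.0, -0.0, 141.3]
force: [-0.2, 0.9, -1.4]
grip_width: 0.0001
grasp_force: 0.0
```

Emit:
{"api": "play_rows", "payload": {
  "steps": [
    [[-0.03, -0.029, 0.0022, 0, 0, 0, 0], [-0.03, -0.029, 0.0022, 0, 0, 0, 0], [-0.03, -0.029, 0.0022, 0, 0, 0, 0], [-0.03, -0.029, 0.0022, 0, 0, 0, 0], [-0.03, -0.029, 0.0022, 0, 0, 0, 0], [-0.03, -0.029, 0.0022, 0, 0, 0, 0], [-0.03, -0.029, 0.0022, 0, 0, 0, 0], [-0.03, -0.029, 0.0022, 0, 0, 0, 0]]
  ]
}}

```text
time_s: 3.1
tool_pos: [0.4715, -0.0345, 0.2792]
tool_rot: [180.0, -0.0, 141.3]
force: [-0.2, 1.1, 0.8]
grip_width: 0.0006
grasp_force: 0.0
```

Run:
```python
from go import *; from fit import H
p=[.539,-.2356,-.6769]
rows([H(p,(-5,0,170))])
```

```text
now [ 0.4715 -0.0397  0.2794] rot [-1.7992e+02  6.0000e-02  1.4070e+02] F [-0.2  0.2  0.2] t 3.2 g 0.0007
[ 0.5351 -0.2325  0.17  ] tool shift [-0.1712 -0.1087  0.1097] rows@45mm 4
```

Emit:
{"api": "play_rows", "payload": {
  "steps": [
    [[-0.034, -0.022, 0.008, 0, 0, 0, 0], [-0.034, -0.022, 0.008, 0, 0, 0, 0], [-0.034, -0.022, 0.008, 0, 0, 0, 0], [-0.034, -0.022, 0.016, 0, 0, 0, 0], [-0.034, -0.021, 0.03, 0, 0, 0, 0], [0, 0, 0.04, 0, 0, 0, 0]]
  ]
}}

```text
time_s: 3.8
tool_pos: [0.5368, -0.2306, 0.1697]
tool_rot: [-179.8, 0.3, 140.9]
force: [0.1, -0.2, -0.9]
grip_width: 0.0002
grasp_force: 0.0
```

Run:
```python
from go import *; from fit import *
p=[.539,-.2356,-.6769]
pts=[]
for a in (.9,.75,.6,.45,.3,.15,.05,0):
    b=10*np.tan(a)  # edge contact
    q=L(a,88,0,8); q[2]+=b; pts.append(H(p,q))
rows(pts)
c=cam("scene");cv2.imwrite("pics/s1.png",cv2.resize(c["frame"][100:250,220:420,::-1],None,fx=4,fy=4))
```

```text
now [ 0.5322 -0.2233  0.164 ] rot [-179.69   -0.56  141.13] F [-1.2  0.6 -0.2] t 3.9 g 0.0004
[ 0.5441 -0.2397  0.1145] tool shift [-0.0201 -0.005   0.0493] rows@45mm 2
[ 0.5359 -0.2331  0.1032] tool shift [0.0104 0.     0.0115] rows@45mm 1
[ 0.5288 -0.2274  0.0911] tool shift [0.0091 0.0001 0.0121] rows@45mm 1
[ 0.5228 -0.2226  0.0783] tool shift [0.0075 0.0001 0.0129] rows@45mm 1
[ 0.5182 -0.2189  0.0647] tool shift [0.0058 0.0001 0.0136] rows@45mm 1
[ 0.515  -0.2163  0.0506] tool shift [0.004  0.0001 0.0142] rows@45mm 1
[ 0.5137 -0.2152  0.0409] tool shift [0.0016 0.0001 0.0097] rows@45mm 1
[ 0.5133 -0.2149  0.036 ] tool shift [0.0005 0.     0.0049] rows@45mm 1
```

View pics/s1.png

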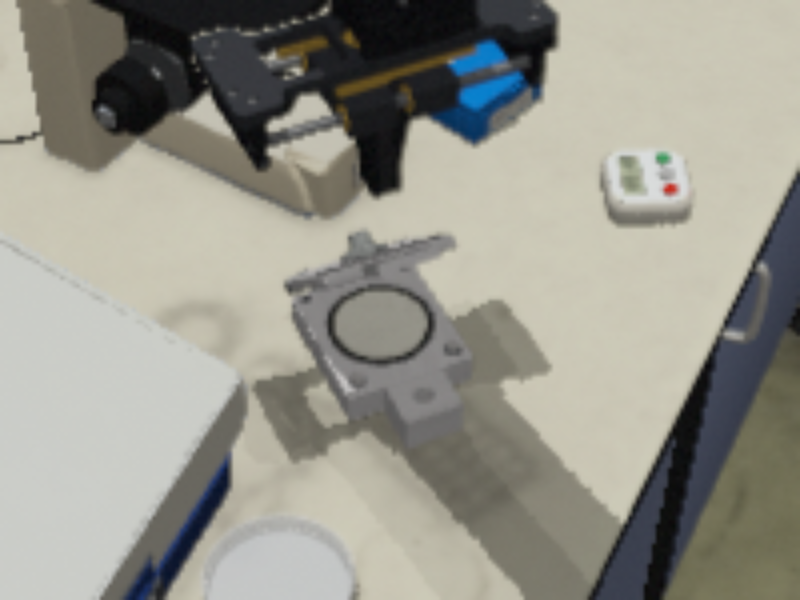

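Fingers hang at crop (385,190), above the still-open lid. Now I'll sweep it shut along the arc.

Emit:
{"api": "play_rows", "payload": {
  "steps": [
    [[-0.006, 0, 0.02, 0, 0, 0, 0], [-0.006, -0.005, 0.02, 0, 0, 0, 0], [0, 0, 0.011, 0, 0, 0, 0], [0.005, 0, 0.006, 0, 0, 0, 0], [0.005, 0, 0.006, 0, 0, 0, 0], [0.005, 0, 0.006, 0, 0, 0, 0], [0.005, 0, 0.006, 0, 0, 0, 0]]
  ]
}}

```text
time_s: 4.65
tool_pos: [0.5268, -0.2222, 0.0954]
tool_rot: [179.9, 0.0, 141.2]
force: [0.2, 1.0, 2.3]
grip_width: 0.0007
grasp_force: 0.8
```

Run:
```python
from go import *; from fit import *
p=[.539,-.2356,-.6769]
for i in range(3): cam("scene"); rows([])
rows([H(p,(-25,0,75)),H(p,(-33,0,36))])
S=cam("scene");T=cam("top");f=lambda c,x,y:cv2.resize(c["frame"][y:y+75,x:x+75,::-1],None,fx=5,fy=5)
cv2.imwrite("pics/s2.png",np.hstack([f(S,275,145),f(T,310,150)]))
```

```text
now [ 0.5264 -0.2226  0.0948] rot [ 1.7998e+02 -2.0000e-02  1.4121e+02] F [-0.3 -0.9 -0.2] t 4.8 g 0.0002
now [ 0.5267 -0.2231  0.0951] rot [1.7999e+02 2.0000e-02 1.4119e+02] F [0.6 0.1 0.6] t 4.85 g 0.0002
now [ 0.5269 -0.2233  0.0952] rot [1.7999e+02 4.0000e-02 1.4119e+02] F [0.3 0.3 0.3] t 4.9 g 0.0003
now [ 0.5269 -0.2233  0.0952] rot [1.7999e+02 4.0000e-02 1.4119e+02] F [0.3 0.3 0.3] t 4.9 g 0.0003
[ 0.5195 -0.2199  0.075 ] tool shift [ 0.0079 -0.002   0.0202] rows@45mm 1
[ 0.5133 -0.2149  0.036 ] tool shift [ 0.008 -0.     0.039] rows@45mm 1
```

View pics/s2.png

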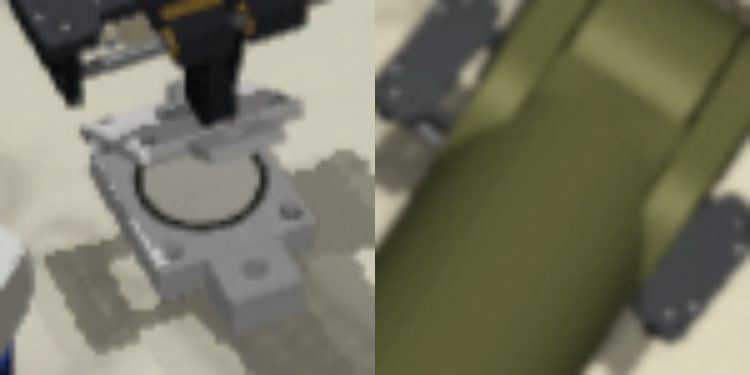

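The fingers rest on the lid's outer face near its free edge (crop 212,115), and the lid has begun to close. I'll continue.

Emit:
{"api": "play_rows", "payload": {
  "steps": [
    [[0.003, 0, 0.007, 0, 0, 0, 0], [0.003, 0, 0.007, 0, 0, 0, 0], [0.002, 0, 0.007, 0, 0, 0, 0], [0.002, 0, 0.007, 0, 0, 0, 0], [0.002, 0, 0.007, 0, 0, 0, 0], [0.002, 0, 0.007, 0, 0, 0, 0], [0.001, 0, 0.006, 0, 0, 0, 0], [0.001, 0, 0.004, 0, 0, 0, 0], [0, 0, 0.003, 0, 0, 0, 0], [0, 0, 0.003, 0, 0, 0, 0], [0, 0, 0, 0, 0, 0, 0]]
  ]
}}

```text
time_s: 6.1
tool_pos: [0.5136, -0.2128, 0.037]
tool_rot: [180.0, -0.1, 141.2]
force: [-2.9, 1.4, 6.7]
grip_width: 0.0006
grasp_force: 2.7
```

Emit:
{"api": "play_rows", "payload": {
  "steps": [
    [[0, 0, 0.001, 0, 0, 0, 0], [0, 0, 0.001, 0, 0, 0, 0], [0, 0, 0, 0, 0, 0, 0]]
  ]
}}

```text
time_s: 6.4
tool_pos: [0.5136, -0.2127, 0.0363]
tool_rot: [179.9, -0.2, 141.2]
force: [-6.6, 3.1, 15.2]
grip_width: 0.0004
grasp_force: 7.3
```

Emit:
{"api": "play_rows", "payload": {
  "steps": [
    [[0, 0, -0.02, 0, 0, 0, 0], [0, 0, -0.045, 0, 0, 0, 0], [0, 0, -0.045, 0, 0, 0, 0.05], [0, 0, -0.045, 0, 0, 0, 0.05]]
  ]
}}

```text
time_s: 6.8
tool_pos: [0.5141, -0.2135, 0.1916]
tool_rot: [180.0, 0.0, 141.1]
force: [0.7, 0.5, 0.4]
grip_width: 0.0097
grasp_force: 0.0
```

Run:
```python
from go import *
rows([(.46,-.03,.2),(.449,.174,.2),(.449,.174,.0415)])
```

```text
now [ 0.5141 -0.2135  0.1916] rot [1.8000e+02 3.0000e-02 1.4115e+02] F [0.7 0.5 0.4] t 6.8 g 0.0097
[ 0.46 -0.03  0.2 ] tool shift [ 0.1572  0.109  -0.0085] rows@45mm 4
[0.449 0.174 0.2  ] tool shift [ 1.365e-01  1.520e-01 -1.000e-04] rows@45mm 4
[0.449  0.174  0.0415] tool shift [ 1.000e-04 -0.000e+00  1.585e-01] rows@45mm 4
```

Emit:
{"api": "play_rows", "payload": {
  "steps": [
    [[0.0393, 0.0273, -0.005, 0, 0, 0, 0.05], [0.0393, 0.0273, -0.005, 0, 0, 0, 0.05], [0.0393, 0.0273, 0, 0, 0, 0, 0.05], [0.0393, 0.0273, 0, 0, 0, 0, 0.05], [0.0341, 0.036, 0, 0, 0, 0, 0.05], [0.0341, 0.036, 0, 0, 0, 0, 0.05], [0.0341, 0.036, 0, 0, 0, 0, 0.05], [0.0341, 0.036, 0, 0, 0, 0, 0.05], [0, 0, 0.03, 0, 0, 0, 0.05], [0, 0, 0.03, 0, 0, 0, 0.05], [0, 0, 0, 0, 0, 0, 0.05]]
  ]
}}

```text
time_s: 7.9
tool_pos: [0.4415, 0.1672, 0.1365]
tool_rot: [-179.6, -0.1, 141.2]
force: [-0.2, -1.3, 0.0]
grip_width: 0.0501
grasp_force: 0.0
```

Run:
```python
from go import *; from fit import *
S=cam("scene");T=cam("top")
rows([(.449,.174,.0415)])
f=lambda c,x,y,w,h,s:cv2.resize(c["frame"][y:y+h,x:x+w,::-1],None,fx=s,fy=s,interpolation=cv2.INTER_CUBIC)
a=np.hstack([f(S,285,155,60,60,6.5),f(T,315,155,60,60,6.5)])
b=np.hstack([f(S,215,265,130,70,3),f(T,145,170,130,70,3)])
cv2.imwrite("pics/s3.png",np.vstack([a,b]));print(a.shape,b.shape)
```

```text
now [0.4455 0.1683 0.1417] rot [1.7984e+02 5.0000e-02 1.4112e+02] F [ 0.2  0.  -0.4] t 8.1 g 0.0499
[0.449  0.174  0.0415] tool shift [0.0009 0.0064 0.1002] rows@45mm 3
(390, 780, 3) (210, 780, 3)
```

View pics/s3.png

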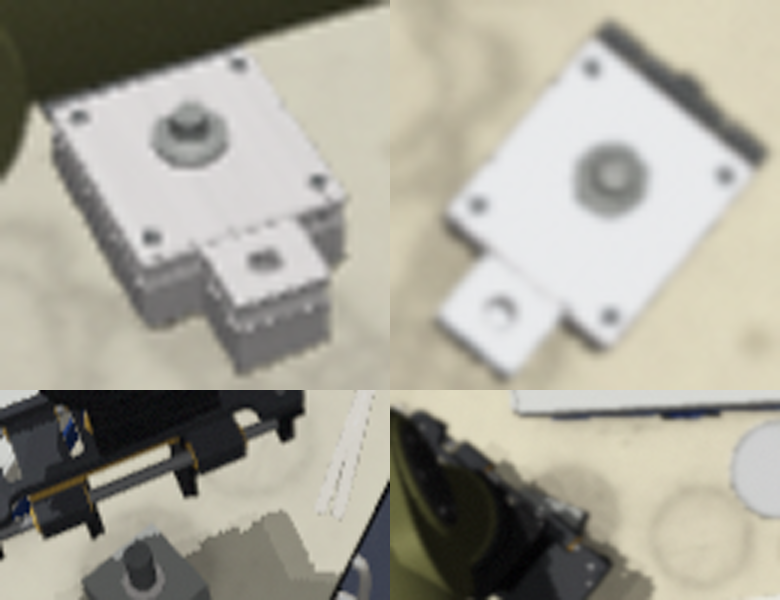

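Lid is closed, slightly ajar: hole at crop (265,260) in scene and (500,315) in top. The open fingers straddle the pin. I'll descend on it and refine the hole fit.

Run:
```python
from fit import *
s=lambda x,y:pc(x,y,285,155,0,6.5); t=lambda x,y:pc(x,y,315,155,390,6.5)
E=[(S,s(265,260),(122,0,6),3),(T,t(499,315),(122,0,6),3),(T,t(438,315),(139.5,20,6),1),(T,t(507,378),(139.5,-20,6),1),(S,s(235,308),(139.5,20,6),1),(S,s(329,276),(139.5,-20,6),1),
(T,t(447,212),(105,45,8),1),(T,t(605,351),(105,-45,8),1),(S,s(146,268),(105,45,8),1),(S,s(346,195),(105,-45,8),1),
(T,t(478,204),(95,35,8),0),]
f=lambda p:np.concatenate([w*(proj(c,H(p,L(.04,*q)))[0]-uv) for c,uv,q,w in E])
r=least_squares(f,[.539,-.2356,-.6769],x_scale=[.01,.01,.1]);p=r.x
print(p,r.fun.reshape(-1,2).round(1).tolist());print("base_hole",H(p,(-67,0,26)),"lid_hole",H(p,L(.04,122,0,6)))
for c,uv in((S,s(265,260)),(T,t(499,315))): print(atz(c,*uv,.0388))
```

```text
[ 0.53760083 -0.23643187 -0.69896268] [[-0.3, 1.7], [1.1, -0.4], [-0.1, -0.0], [0.7, -0.1], [0.1, 0.3], [0.1, 0.3], [-0.3, 0.1], [1.0, 0.2], [-0.8, -0.2], [0.5, 0.3], [0.0, 0.0]]
base_hole [ 0.48631165 -0.19332246  0.026     ] lid_hole [ 0.48657003 -0.19353963  0.0388739 ]
[ 0.48715761 -0.19542126  0.0388    ]
[ 0.48618029 -0.19252621  0.0388    ]
```

Emit:
{"api": "play_rows", "payload": {
  "steps": [
    [[0.001, 0.0064, 0.03, 0, 0, 0, 0.05], [0, 0, 0.03, 0, 0, 0, 0.05], [0, 0, 0.02, 0, 0, 0, 0.05], [0, 0, 0.015, 0, 0, 0, 0.05], [0, 0, 0.005, 0, 0, 0, 0.05], [0, 0, 0, 0, 0, 0, 0.05], [0, 0, 0, 0, 0, 0, 0.05]]
  ]
}}

```text
time_s: 8.9
tool_pos: [0.4483, 0.1742, 0.0411]
tool_rot: [179.9, 0.0, 141.2]
force: [-1.2, 0.1, 0.4]
grip_width: 0.0502
grasp_force: 0.0
```

Emit:
{"api": "play_rows", "payload": {
  "steps": [
    [[0, 0, 0, 0, 0, 0, 0.01], [0, 0, 0, 0, 0, 0, 0.01], [0, 0, 0, 0, 0, 0, 0.01], [0, 0, 0, 0, 0, 0, 0.01], [0, 0, 0, 0, 0, 0, 0.01], [0, 0, 0, 0, 0, 0, 0.01]]
  ],
  "force": 50
}}

```text
time_s: 9.5
tool_pos: [0.4484, 0.1748, 0.0405]
tool_rot: [179.8, 0.0, 141.2]
force: [1.6, 2.7, 0.4]
grip_width: 0.017
grasp_force: 50.0
```

Run:
```python
from go import *
rows([(.45,.175,.2),(.46,0,.2),(.4866,-.1936,.15)])
```

```text
now [0.4484 0.1748 0.0405] rot [1.7984e+02 4.0000e-02 1.4119e+02] F [1.6 2.7 0.4] t 9.5 g 0.017
[0.45  0.175 0.2  ] tool shift [-0.0012  0.0016 -0.1595] rows@45mm 4
[0.46 0.   0.2 ] tool shift [-0.1175 -0.1301 -0.0003] rows@45mm 3
[ 0.4866 -0.1936  0.15  ] tool shift [-0.142  -0.1343  0.0497] rows@45mm 4
```

Emit:
{"api": "play_rows", "payload": {
  "steps": [
    [[0, 0, -0.02, 0, 0, 0, 0.01], [0, 0, -0.035, 0, 0, 0, 0.01], [0, 0, -0.045, 0, 0, 0, 0.01], [0, 0, -0.04, 0, 0, 0, 0.01], [0, 0, 0, 0, 0, 0, 0.01]]
  ]
}}

```text
time_s: 10.0
tool_pos: [0.4505, 0.175, 0.1854]
tool_rot: [179.5, 0.2, 141.2]
force: [0.8, 0.7, -0.5]
grip_width: 0.0169
grasp_force: 50.0
```

Emit:
{"api": "play_rows", "payload": {
  "steps": [
    [[-0.029, -0.032, 0, 0, 0, 0, 0.01], [-0.029, -0.032, 0, 0, 0, 0, 0.01], [-0.029, -0.032, 0, 0, 0, 0, 0.01], [-0.029, -0.032, 0, 0, 0, 0, 0.01], [-0.0284, -0.027, 0.006, 0, 0, 0, 0.01], [-0.0284, -0.027, 0.006, 0, 0, 0, 0.01], [-0.0284, -0.027, 0.006, 0, 0, 0, 0.01], [-0.0284, -0.027, 0.006, 0, 0, 0, 0.01], [-0.0284, -0.027, 0.006, 0, 0, 0, 0.01], [0, 0, 0, 0, 0, 0, 0.01], [0, 0, 0, 0, 0, 0, 0.01]]
  ]
}}

```text
time_s: 11.1
tool_pos: [0.4822, -0.1937, 0.1487]
tool_rot: [-179.9, -0.1, 141.0]
force: [-0.0, 1.2, -0.8]
grip_width: 0.0167
grasp_force: 50.0
```

Run:
```python
from go import *; from fit import *
S=cam("scene")
rows([(.4866,-.1936,.15),(.4866,-.1936,.08)])
o=get_obs();M=R.from_euler('xyz',o["tool_rot"],degrees=True).as_matrix()
tip=np.array(o["tool_pos"])+M@[0,0,.0345]
print("expected tip px",proj(S,tip), "collar", proj(S,np.array(o["tool_pos"])+M@[0,0,.0065]))
for r in silhouettes("scene","pin_knob"): print(r["p"],r["extent"])
x,y=290,130
cv2.imwrite("pics/s4.png",cv2.resize(S["frame"][y:y+75,x:x+75,::-1],None,fx=8,fy=8,interpolation=cv2.INTER_CUBIC))
```

```text
now [ 0.4834 -0.1913  0.1495] rot [ 1.7998e+02 -8.0000e-02  1.4130e+02] F [ 0.7 -0.2 -0.2] t 11.25 g 0.0169
[ 0.4866 -0.1936  0.15  ] tool shift [-0.004   0.0002 -0.0005] rows@45mm 1
[ 0.4866 -0.1936  0.08  ] tool shift [-0.0001 -0.      0.07  ] rows@45mm 2
expected tip px [[326.33665505 175.37026745]] collar [[326.47038931 167.06386505]]
```

View pics/s4.png

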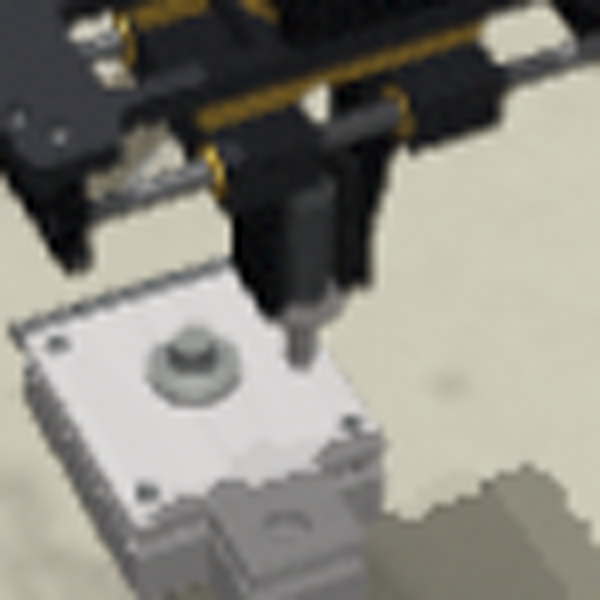

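Pin is held upright, tip at crop (302,366), close to the prediction. I'll descend to just above the lug hole and check.

Emit:
{"api": "play_rows", "payload": {
  "steps": [
    [[-0.004, 0, 0.02, 0, 0, 0, 0.01], [0, 0, 0.025, 0, 0, 0, 0.01], [0, 0, 0.02, 0, 0, 0, 0.01], [0, 0, 0.005, 0, 0, 0, 0.01], [0, 0, 0, 0, 0, 0, 0.01], [0, 0, 0, 0, 0, 0, 0.01], [0, 0, 0, 0, 0, 0, 0.01]]
  ]
}}

```text
time_s: 12.0
tool_pos: [0.4876, -0.1954, 0.0811]
tool_rot: [179.9, 0.1, 141.2]
force: [1.0, 0.7, 0.1]
grip_width: 0.0171
grasp_force: 50.0
```

Run:
```python
from go import *; from fit import *
S=cam("scene")
rows([(.4866,-.1936,.0775)])
o=get_obs();M=R.from_euler('xyz',o["tool_rot"],degrees=True).as_matrix()
print("expected tip px",proj(S,np.array(o["tool_pos"])+M@[0,0,.0345]),"hole",proj(S,[.4866,-.1936,.0388]))
x,y=290,150
cv2.imwrite("pics/s5.png",cv2.resize(S["frame"][y:y+75,x:x+75,::-1],None,fx=8,fy=8,interpolation=cv2.INTER_CUBIC))
```

```text
now [ 0.4872 -0.1954  0.0807] rot [1.7994e+02 6.0000e-02 1.4119e+02] F [0.6 0.2 0.6] t 12.15 g 0.0168
[ 0.4866 -0.1936  0.0775] tool shift [0.0016 0.001  0.0032] rows@45mm 1
expected tip px [[325.33563744 192.65619157]] hole [[325.23517991 195.13728149]]
```

View pics/s5.png

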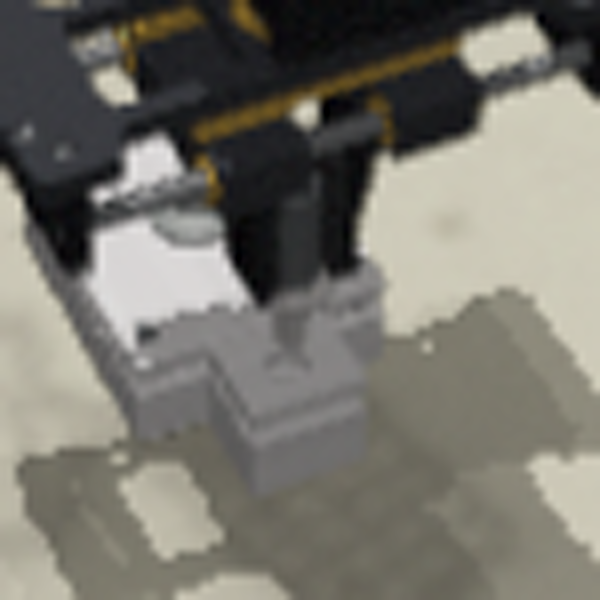

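The tip hangs at crop (290,350), right over the hole mouth (288,362). I'll lower it gently.

Emit:
{"api": "play_rows", "payload": {
  "steps": [
    [[0.001, 0.0005, 0.004, 0, 0, 0, 0.01], [0, 0, 0.004, 0, 0, 0, 0.01], [0, 0, 0.003, 0, 0, 0, 0.01], [0, 0, 0.002, 0, 0, 0, 0.01], [0, 0, 0, 0, 0, 0, 0.01]]
  ]
}}

```text
time_s: 12.65
tool_pos: [0.4862, -0.1942, 0.0666]
tool_rot: [-180.0, -0.0, 141.2]
force: [2.3, 1.2, -0.7]
grip_width: 0.0168
grasp_force: 50.0
```

Emit:
{"api": "play_rows", "payload": {
  "steps": [
    [[0, 0.0007, 0.002, 0, 0, 0, 0.01], [0, 0, 0.003, 0, 0, 0, 0.01], [0, 0, 0.003, 0, 0, 0, 0.01], [0, 0, 0, 0, 0, 0, 0.01]]
  ]
}}

```text
time_s: 13.05
tool_pos: [0.4863, -0.1937, 0.0584]
tool_rot: [-180.0, -0.0, 141.2]
force: [0.4, 1.2, 0.3]
grip_width: 0.0165
grasp_force: 50.0
```

Emit:
{"api": "play_rows", "payload": {
  "steps": [
    [[0, 0, 0.003, 0, 0, 0, 0.01], [0, 0, 0.003, 0, 0, 0, 0.01], [0, 0, 0.003, 0, 0, 0, 0.01], [0, 0, 0.002, 0, 0, 0, 0.01], [0, 0, 0, 0, 0, 0, 0.01]]
  ]
}}

```text
time_s: 13.55
tool_pos: [0.4864, -0.1937, 0.0476]
tool_rot: [-180.0, -0.0, 141.2]
force: [0.2, 0.9, -0.5]
grip_width: 0.0167
grasp_force: 50.0
```

Emit:
{"api": "play_rows", "payload": {
  "steps": [
    [[0, 0, 0.002, 0, 0, 0, 0.01], [0, 0, 0.002, 0, 0, 0, 0.01], [0, 0, 0.002, 0, 0, 0, 0.01], [0, 0, 0.0015, 0, 0, 0, 0.01], [0, 0, 0, 0, 0, 0, 0.01], [0, 0, 0, 0, 0, 0, 0.01]]
  ]
}}

```text
time_s: 14.15
tool_pos: [0.4866, -0.1937, 0.0406]
tool_rot: [180.0, -0.0, 141.2]
force: [-1.8, 1.2, 4.9]
grip_width: 0.017
grasp_force: 50.0
```

Emit:
{"api": "play_rows", "payload": {
  "steps": [
    [[0, 0, 0.0007, 0, 0, 0, 0.01], [0, 0, 0.0007, 0, 0, 0, 0.01], [0, 0, 0, 0, 0, 0, 0.01], [0, 0, 0, 0, 0, 0, 0.01]]
  ],
  "force": 60
}}

```text
time_s: 14.55
tool_pos: [0.4867, -0.1936, 0.0401]
tool_rot: [179.9, -0.1, 141.2]
force: [-4.9, 1.4, 13.8]
grip_width: 0.0165
grasp_force: 60.1
```

Emit:
{"api": "play_rows", "payload": {
  "steps": [
    [[0.0003, 0, 0.0006, 0, 0, 0, 0.01], [0, 0, 0, 0, 0, 0, 0.01], [0, 0, 0, 0, 0, 0, 0.01], [0, 0, 0, 0, 0, 0, 0.01], [0, 0, 0, 0, 0, 0, 0.01]]
  ]
}}

```text
time_s: 15.05
tool_pos: [0.4866, -0.1936, 0.0399]
tool_rot: [179.9, -0.0, 141.2]
force: [-4.6, 2.0, 16.1]
grip_width: 0.0167
grasp_force: 60.1
```

Run:
```python
from go import *; from fit import *
rows([]);cam("scene");S=cam("scene");rows([])
x,y=285,145
cv2.imwrite("pics/s6.png",cv2.resize(S["frame"][y:y+75,x:x+75,::-1],None,fx=8,fy=8,interpolation=cv2.INTER_CUBIC))
```

```text
now [ 0.4866 -0.1936  0.0399] rot [ 1.7993e+02 -4.0000e-02  1.4117e+02] F [-5.7  3.  16.1] t 15.15 g 0.017
now [ 0.4867 -0.1937  0.0399] rot [ 1.7993e+02 -4.0000e-02  1.4117e+02] F [-5.4  2.1 16.4] t 15.25 g 0.0166
```

View pics/s6.png

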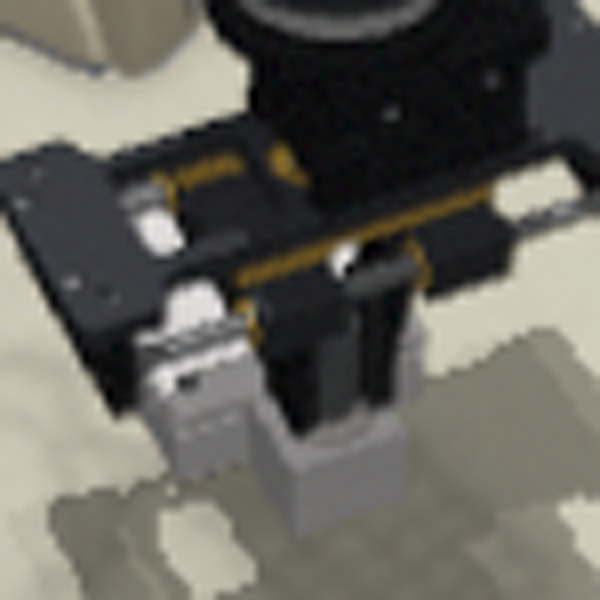

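The collar sits flat on the lug at crop (345,430) and no gap shows between the halves. The push holds steady at about 16 N, so I'm handing in.

```bash
python3 -c "
from cell import sign_off; print(sign_off())"
```

```text
the job is handed in; nothing more can be done
None
```

I closed the filter holder, put the locking pin through the lug into the hole below, and handed the job in at about 15 s with the arm still gripping the pin and pressing it down at about 16 N; the last picture showed the collar on the lug and no gap, and the arm never went near the petri dish, timer or forceps.

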